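# Tighten a tube-fitting nut a quarter turn past finger-tight

## Robot

A 6-joint arm with a two-finger parallel gripper is mounted at the origin on a cart in front of the work surface, level with it; the furniture and walls round the work are solid. World frame = base frame: x ahead of the robot, y to its left, z up, the work surface at z = 0. Lengths are in mm, angles in rad, forces in N, time in s.
With the tool pointing down it reaches from about 400 to 925 mm from the base axis. Payload 12.5 kg.
Tool frame: the origin (TCP) lies between the finger pads; the fingertips stand 8 mm ahead of it and the grasp point (between the pads) lies 11 mm behind it; z points along the fingers, y is the line along which they close (so a half turn about z gives the same grasp; the last joint's range is limited). The gripper opens to 95 mm and grips with 3 to 60 N. Pads are 20 mm wide; open, the fingers measure 119 mm over their backs; the gripper's body (75 mm by 180 mm) begins 59 mm behind the grasp point.
Start: joints at [-1.311, 0.491, 1.559, -0, 1.092, -0.106], TCP at [223.584, -583.658, 222.661] pointing down, gripper open.
Joint ranges: [-3.1, 3.1], [-0.84, 2.19], [0.05, 2.79], [-1.13, 4.28], [0.06, 2.93], [-2.69, 2.69]. Speed limits (rad/s): [2.22, 2.22, 2.79, 3.14, 3.14, 3.14].

## Interface

Orientations are given as a unit quaternion [x, y, z, w].
In Python, from station import status, camera, workorder gives the robot as it stands.
- The arm moves only by the tool play_rows, never from a script. Its argument "deltas" is a list of rows, each an object of numbers: "hand": the opening, from 0 (shut) to 1 (fully open); "tx", "ty", "tz": the shift along the tool's x, y, z in m; "roll": the turn about the tool's z in degrees. A call has 1 to 5 rows; each row shifts and turns the commanded pose from where the row before left it, along the tool's axes as they then stand; what a row does not reach is not made up. A row lasts 1/10 s, in which the tool goes at most 50 mm and 8.59 degrees, less where a joint would pass 70% of its speed; a pose out of reach is approached as far as the arm can. A call with a gripper value outside its range is refused whole. The fingers move at their own pace and stop on an object; "grip_force" is the grip in N (left out, the last holds). Time passes only in rows, so rows that do not move let the fingers close. It gives the time, the measured TCP pose, the force, the opening and the grip force at its end, in the units of the state.
- status.read_state(): the state, without advancing time (a new reading comes with each control period).
- camera(name): name is "scene" or "side" or "wrist"; returns a dict with "image" (420x560x3 uint8, blue, green, red), "depth" (420x560 float32, mm along the optical axis (not along the pixel's ray), 0 where there is no reading), "camera_matrix" (3x3 intrinsics, pixels), "R" (3x3) and "t" (3): a world point X has camera coordinates R X + t; the wrist camera has in their place "hand_eye" (4x4, takes a point from camera to tool coordinates, whose origin is the TCP and whose axes are the flange's). Camera axes: x right, y down, z forward; pixel columns grow to the right and rows downward; lengths in mm; the calibration is good to about 2 mm. A picture is of the moment at which its call begins: read the wrist's pose just before it.
- workorder.finish_job(): hands the job in; it is judged then, once.
The state is a dict: "t": time; "joint_pos": joint angles; "qd": joint speeds; "effort": joint torques, N m; "tool_pos": TCP position; "eef_rot": TCP orientation; "wrist_force": force on the tool from outside, world axes, zero at the start; "moment": the same for the moment, N m; "opening": finger opening in mm; "finger_force": force on a finger pad.
Only numpy, scipy, OpenCV 4.12 (cv2) and the standard library are available. Lean on these libraries where they do the work, as an engineer would, in place of code of your own. Each camera call takes 0.05 s, during which the arm holds its last target. There are 200 camera calls.

## Task

Turn the brass nut on the test manifold clockwise with the fingers until it is just finger-tight, that is until it bites and the black collar under it just begins to move with it. Then slip the ring wrench over the nut without forcing it, pull it smoothly a quarter turn further so that the collar's red pip ends at the yellow dot, lift it off just as gently and lay it back down on the bench clear of the manifold. Leave the other gauges where they are.

Things in the scene. Friction and masses are not known exactly. Their poses are not given: they have to be found in the camera images.
- fitting: Aluminium manifold block, 86 x 86 mm, 36 mm high, on a dark 100 x 90 mm foot, bolted down. Origin on the nut's axis at the bench top, z up. A steel tube with a blue cap (17 mm across) rises through the nut on the axis to 87 mm above the bench. On the block's top, 41 mm from the axis, a white dot lies on its -y side and a yellow dot on its -x side.
- nut: Brass hexagon nut on the upright tube, 38 mm across flats, 44 over corners, 26 mm high, top 5 mm chamfered. Origin on its axis at its underside, 44 mm above the bench; z up; x square to a flat (flats every 60 degrees). Turns freely (0.04 N m) clockwise from above for some 30 to 75 degrees, then bites; where is different each time and can only be felt. It stays captive, neither rising nor sinking.
- pip (a point): Red pip on top of the knurled black collar under the nut (collar 76 mm across, top 44 mm above the bench), 34.5 mm from the nut's axis. It starts beside the white dot. The collar stands still while the nut runs free; once the nut has bitten it is dragged round clockwise with the nut against a steady 0.5 N m, and stays where it is left.
- quarter_dot (a point): Point at the pip's radius (34.5 mm from the axis) and height, in line with the yellow dot: a quarter turn clockwise from the pip's start. The pip is to end here.
- wrench: Flat steel ring wrench lying loose on the bench, 16 mm thick, about 0.18 kg. Origin at the centre of the ring's underside, z up. Its hexagonal through hole is 41 mm across flats (1.5 mm play all round), flats square to x and every 60 degrees; outside about 54 mm. It goes over the nut at the nut's yaw plus any multiple of 60 degrees, some 9 degrees of play either way, and seats with its underside on the collar.
- wrench_grip (a point): Middle of the wrench's straight handle, 85 mm from the ring's centre and half way up (8 mm). The handle, 14 mm wide and 16 mm high with a blue inlay, runs from the ring along the wrench's -x axis to 170 mm from the wrench's origin. The ring's bore is oiled, yet it binds on the nut when tilted, side-loaded or under load.
- setting_master: Black stepped setting bush, 56 mm across, 53 mm high, standing loose near the manifold; origin under its centre. To be left alone.
- brass_weight: Small brass test weight with a knob, 28 mm across, 45 mm high, loose; origin under its centre. To be left alone.
- plug_gauge: Black and steel plug gauge lying loose, 112 mm long (along x), 27 mm wide, 24 mm high; origin under its centre. To be left alone.

How it is judged:
By the outcome, as a careful person would: the job done as asked, in the order asked, and still so for the second after the job is handed in, with the robot touching nothing.
It also fails if it takes over 72 s, if anything falls off the work surface, if the arm or the gripper's body presses on something with over 40 N, if the wrist force passes 120 N, or if a joint passes its speed limit or range.

## Working session

There is one attempt and no reset: what is moved stays moved. The work goes in short steps, Python scripts to look and compute and a tool call to move; the robot and the scene stay as the last step left them, time stands still between calls to the robot, and variables do not carry over. Pictures are saved under pics/ and viewed, at most 10 in all, crops included, and the job is handed in when it is done.

Besides the shell and the picture viewer there is one more tool, called after "Emit:" by a JSON object that holds its "name" and its "arguments". play_rows: Moves the arm, as the interface text tells. Its arguments: {"type":"object","properties":{"deltas":{"type":"array"},"grip_force":{"type":"number"}},"required":["deltas"]}

```bash
ls; mkdir -p pics
cat > h.py <<'E'
import numpy as np, cv2
from station import status, camera, workorder
from scipy.spatial.transform import Rotation as Ro
def st():
    s=status.read_state(); return s
def world(c,s,u,v,z=None):
    K=np.array(c["camera_matrix"]);
    if "hand_eye" in c:
        H=np.array(c["hand_eye"]);R=Ro.from_quat(s["eef_rot"]).as_matrix()
        Rw=R@H[:3,:3]; o=R@H[:3,3]+np.array(s["tool_pos"])
    else:
        Rw=np.array(c["R"]).T; o=-Rw@np.array(c["t"])
    d=Rw@np.linalg.inv(K)@np.array([u,v,1.0])
    if z is None: 
        return o+d*c["depth"][int(round(v)),int(round(u))]
    return o+d*(z-o[2])/d[2]
E
python3 - <<'E'
from h import *
s=st();print(s)
import pickle
for n in("scene","side"):
    c=camera(n);cv2.imwrite(f"pics/{n}0.png",c["image"]);pickle.dump((c,s),open(f"{n}0.pkl","wb"))
    print(n,np.array(c["R"]),c["t"],c["camera_matrix"])
E
```

```text
pics
{'t': 0.0, 'joint_pos': array([-1.31060052e+00,  4.91563013e-01,  1.55947347e+00,  4.61688564e-05,
        1.09171224e+00, -1.05592376e-01]), 'qd': array([-0.00247362,  0.00015493,  0.00100968, -0.0007649 ,  0.00021923,
       -0.0005045 ]), 'effort': array([-2.44726492e-03, -6.12641859e+01, -2.58182877e+01,  6.92085782e-02,
        4.81831993e-02, -1.10019812e-04]), 'tool_pos': array([ 223.52483329, -583.39573918,  222.0513333 ]), 'eef_rot': array([ 9.83323218e-01,  1.81865650e-01, -2.42204602e-05, -5.77891156e-04]), 'wrist_force': array([-0.39945019,  0.12611838,  0.57585354]), 'moment': array([ 0.05597457,  0.02883057, -0.04262879]), 'finger_force': 0.0, 'opening': 94.83942744099744}
scene [[-0.84971808 -0.52720882 -0.00548145]
 [-0.30271906  0.49636066 -0.813626  ]
 [ 0.43167158 -0.68969338 -0.58136278]] [481.67426381 230.74041418 735.49918157] [[442.28390665   0.         278.13176855]
 [  0.         442.28390665 211.71695689]
 [  0.           0.           1.        ]]
side [[-0.97624113 -0.21495366  0.02735274]
 [-0.11875604  0.42516688 -0.89729044]
 [ 0.18124639 -0.87922014 -0.44059244]] [569.33938472 148.41366749 802.19839266] [[425.68389096   0.         273.45394068]
 [  0.         425.68389096 211.87351196]
 [  0.           0.           1.        ]]
```

View pics/scene0.png

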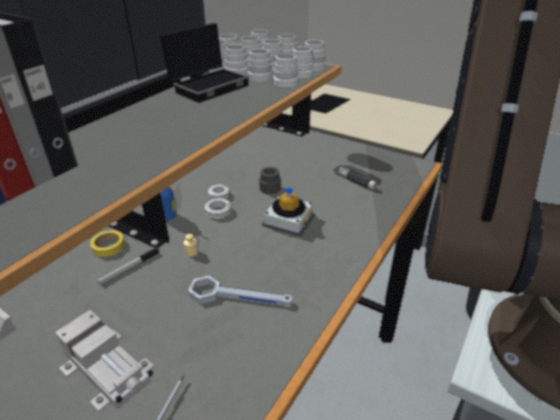

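View pics/side0.png

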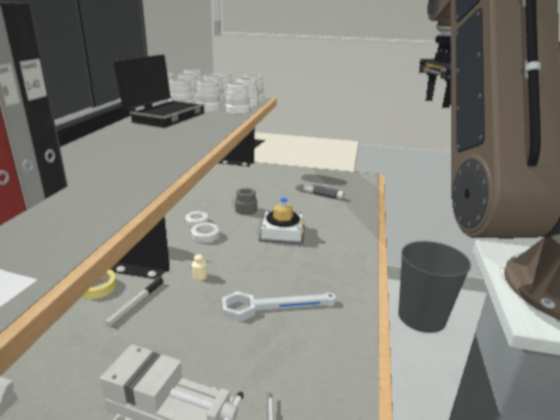

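The scene view shows the wrench ring at (204,290) with its handle end at (288,300), and the blue cap of the manifold at (289,190). The side view agrees: ring (238,306), handle end (331,299), cap (284,202). An orange-edged shelf stands over the back of the bench.

Run:
```python
from h import *
import pickle
for n,P in (("scene",dict(ring=(204,290,16),end=(288,300,16),cap=(289,190,87),master=(269,173,53),weight=(190,238,40),plug=(358,178,15),shelf=(180,172,None),shelf2=(120,205,None),shelf3=(300,87,None))),("side",dict(ring=(238,306,16),end=(331,299,16),cap=(284,202,87),master=(246,193,53),weight=(199,261,40),plug=(323,191,15),shelf=(200,165,None)))):
    c,s=pickle.load(open(n+"0.pkl","rb"))
    for k,(u,v,z) in P.items(): print(n,k,world(c,s,u,v,z).round(0),world(c,s,u,v).round(0))
```

```text
scene ring [594. 220.  16.] [604. 211.   3.]
scene end [447. 159.  16.] [447. 159.  16.]
scene cap [579. -66.  87.] [578. -65.  88.]
scene master [ 689. -153.   53.] [ 702. -174.   39.]
scene weight [698. 136.  40.] [693. 141.  45.]
scene plug [ 511. -307.   15.] [ 508. -300.   19.]
scene shelf [712. 122. 187.] [712. 122. 187.]
scene shelf2 [713. 268. 195.] [713. 268. 195.]
scene shelf3 [ 727. -371.  199.] [ 727. -371.  199.]
side ring [596. 220.  16.] [602. 201.  -0.]
side end [446. 162.  16.] [446. 163.  16.]
side cap [574. -55.  87.] [576. -64.  83.]
side master [ 687. -154.   53.] [ 693. -176.   43.]
side weight [694. 142.  40.] [696. 137.  36.]
side plug [ 513. -308.   15.] [ 513. -302.   17.]
side shelf [715.  62. 197.] [715.  62. 197.]
```

Emit:
{"name": "play_rows", "arguments": {"deltas": [{"hand":1,"tx":0.034,"ty":-0.024,"tz":0},{"hand":1,"tx":0.034,"ty":-0.024,"tz":0},{"hand":1,"tx":0.034,"ty":-0.024,"tz":0},{"hand":1,"tx":0.034,"ty":-0.024,"tz":0},{"hand":1,"tx":0.034,"ty":-0.024,"tz":0}], "grip_force": 30}}

```text
schema error: expected keys hand, tx, ty, tz, roll
```

Emit:
{"name": "play_rows", "arguments": {"deltas": [{"tx":0.034,"ty":-0.024},{"tx":0.034,"ty":-0.024},{"tx":0.034,"ty":-0.024},{"tx":0.034,"ty":-0.024},{"tx":0.034,"ty":-0.024}]}}

```text
schema error: expected keys hand, tx, ty, tz, roll
```

Emit:
{"name": "play_rows", "arguments": {"deltas": [{"tx":0.034,"ty":-0.024},{"tx":0.034,"ty":-0.024},{"tx":0.034,"ty":-0.024},{"tx":0.034,"ty":-0.024},{"tx":0,"ty":0}]}}

```text
schema error: expected keys hand, tx, ty, tz, roll
```

Run:
```python
from h import *
import pickle
s=st();c=camera("wrist");cv2.imwrite("pics/w1.png",c["image"]);pickle.dump((c,s),open("w1.pkl","wb"))
print(s["t"],s["tool_pos"],s["joint_pos"],s["wrist_force"],np.array(c["hand_eye"]).round(3))
```

```text
0.1 [ 223.52225188 -583.45211195  222.1100959 ] [-1.31061067e+00  4.91518276e-01  1.55938350e+00  5.24691294e-07
  1.09167428e+00 -1.05570483e-01] [0.64736618 0.27780373 1.33209642] [[ 1.0000e-03 -9.5700e-01 -2.8900e-01  8.2299e+01]
 [ 1.0000e+00  0.0000e+00  1.0000e-03 -1.4620e+00]
 [-1.0000e-03 -2.8900e-01  9.5700e-01 -1.6131e+02]
 [ 0.0000e+00  0.0000e+00  0.0000e+00  1.0000e+00]]
```

View pics/w1.png

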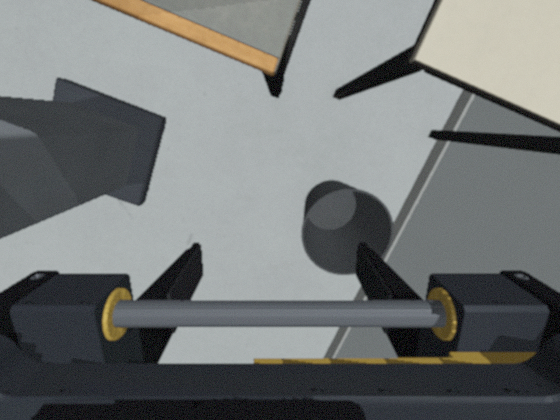

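The rows need all five keys, and the arm has not moved. The picture shows only the floor and bench edge below the start pose, with the fingertips near (200,245) and (360,245).

Emit:
{"name": "play_rows", "arguments": {"deltas": [{"hand":1,"tx":0.034,"ty":-0.024,"tz":0,"roll":0},{"hand":1,"tx":0.034,"ty":-0.024,"tz":0,"roll":0},{"hand":1,"tx":0.034,"ty":-0.024,"tz":0,"roll":0},{"hand":1,"tx":0.034,"ty":-0.024,"tz":0,"roll":0},{"hand":1,"tx":0.034,"ty":-0.024,"tz":0,"roll":0}], "grip_force": 30}}

```text
t: 0.65
tool_pos: [340.0, -409.3, 222.6]
eef_rot: [0.983, 0.182, -0.0, -0.0]
wrist_force: [0.9, -0.9, 0.0]
opening: 95.2
finger_force: 0.0
```

Emit:
{"name": "play_rows", "arguments": {"deltas": [{"hand":1,"tx":0.034,"ty":-0.024,"tz":0,"roll":0},{"hand":1,"tx":0.034,"ty":-0.024,"tz":0,"roll":0},{"hand":1,"tx":0.034,"ty":-0.024,"tz":0,"roll":0},{"hand":1,"tx":0.034,"ty":-0.024,"tz":0,"roll":0},{"hand":1,"tx":0.034,"ty":-0.024,"tz":0,"roll":0}]}}

```text
t: 1.15
tool_pos: [455.9, -236.3, 222.6]
eef_rot: [0.983, 0.182, -0.0, 0.0]
wrist_force: [-0.3, -0.2, -0.3]
opening: 95.0
finger_force: 0.0
```

Emit:
{"name": "play_rows", "arguments": {"deltas": [{"hand":1,"tx":0.034,"ty":-0.024,"tz":0,"roll":0},{"hand":1,"tx":0.034,"ty":-0.024,"tz":0,"roll":0},{"hand":1,"tx":0.034,"ty":-0.024,"tz":0,"roll":0},{"hand":1,"tx":0,"ty":0,"tz":0,"roll":0},{"hand":1,"tx":0,"ty":0,"tz":0,"roll":0}]}}

```text
t: 1.65
tool_pos: [524.8, -133.5, 222.3]
eef_rot: [0.983, 0.183, -0.0, -0.0]
wrist_force: [-0.6, 0.6, -0.4]
opening: 94.9
finger_force: 0.0
```

Run:
```python
from h import *
import pickle
s=st();c=camera("wrist");cv2.imwrite("pics/w2.png",c["image"]);pickle.dump((c,s),open("w2.pkl","wb"))
print(s["t"],s["tool_pos"],s["joint_pos"],s["wrist_force"])
```

```text
1.65 [ 524.78703497 -133.52979724  222.33030795] [-3.71049651e-01  3.73202115e-01  1.76399439e+00 -2.61190354e-04
  1.00494891e+00  8.32038088e-01] [-0.63658024  0.61988129 -0.43210731]
```

View pics/w2.png

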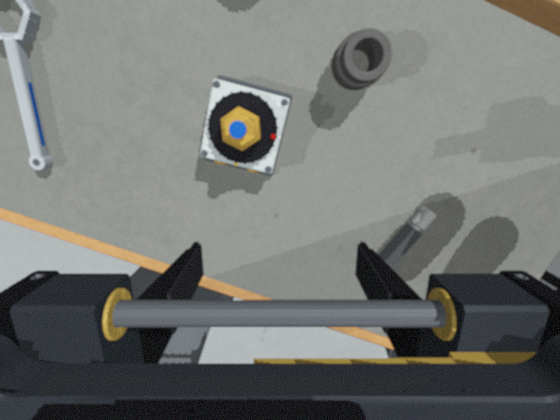

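The wrist view shows the manifold with the cap at (238,129), the red pip at (274,136), the block corners at about (217,77), (291,96), (272,175) and (201,158), and the wrench handle end at (37,163). I'll crop it enlarged to find the nut's corners.

Run:
```python
from h import *
import pickle
c,s=pickle.load(open("w2.pkl","rb"))
for k,u,v,z in [("cap",238,129,87),("pip",274,136,45),("c1",217,77,36),("c2",291,96,36),("c3",272,175,36),("c4",201,158,36)]: print(k,world(c,s,u,v,z).round(1),world(c,s,u,v).round(1))
im=c["image"][70:185,190:305];cv2.imwrite("pics/w2c.png",cv2.resize(im,None,fx=5,fy=5,interpolation=cv2.INTER_CUBIC))
```

```text
cap [580.1 -69.2  87. ] [580.  -69.2  86.7]
pip [ 584.2 -103.6   45. ] [ 584.3 -103.6   46.3]
c1 [618.9 -25.5  36. ] [620.7 -17.2  -1.1]
c2 [ 629.6 -105.8   36. ] [ 632.1 -106.1    5.7]
c3 [ 541.8 -117.1   36. ] [ 5.356e+02 -1.186e+02 -5.000e-01]
c4 [530.9 -34.4  36. ] [523.2 -27.   -1.7]
```

View pics/w2c.png

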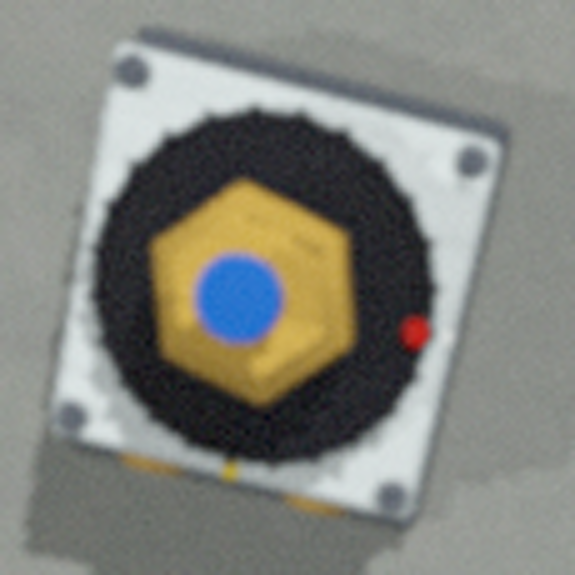

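The crop shows the nut's outline corners at about (243,178), (348,235), (355,350), (263,405), (165,357) and (150,240), with the yellow dot at (232,470) and the pip at (415,332).

Run:
```python
from h import *
import pickle
c,s=pickle.load(open("w2.pkl","rb"))
P=np.array([world(c,s,190+u/5,70+v/5,62)[:2] for u,v in [(243,178),(348,235),(355,350),(263,405),(165,357),(150,240)]])
print(P.round(1),P.mean(0))
E=np.roll(P,-1,0)-P; L=np.hypot(*E.T);a=np.degrees(np.arctan2(E[:,1],E[:,0]))
print(L.round(1),a.round(1),(a%60).round(1))
d=P-P.mean(0);print((np.degrees(np.arctan2(d[:,1],d[:,0]))%60).round(1))
q=world(c,s,190+232/5,70+470/5,36);print(q)
```

```text
[[600.1 -59.6]
 [597.4 -83.1]
 [576.4 -92.3]
 [558.9 -78.2]
 [560.8 -55.9]
 [581.9 -45.8]] [579.25545006 -69.15206411]
[23.7 22.9 22.6 22.4 23.4 22.8] [ -96.5 -156.3  141.1   85.    25.5  -37.3] [23.5 23.7 21.1 25.  25.5 22.7]
[24.6 22.3 23.1 23.8 24.2 23.5]
[538.97426108 -74.34713058  36.        ]
```

Emit:
{"name": "play_rows", "arguments": {"deltas": [{"hand":1,"tx":0.0374,"ty":-0.02,"tz":0,"roll":0},{"hand":1,"tx":0.0374,"ty":-0.02,"tz":0,"roll":0},{"hand":1,"tx":0,"ty":0,"tz":0.02,"roll":-7.8},{"hand":1,"tx":0,"ty":0,"tz":0.02,"roll":-7.8},{"hand":1,"tx":0,"ty":0,"tz":0.02,"roll":-7.8}]}}

```text
t: 2.2
tool_pos: [579.9, -71.3, 161.9]
eef_rot: [0.925, 0.379, -0.0, 0.0]
wrist_force: [0.3, -0.0, -0.3]
opening: 94.6
finger_force: 0.0
```

Emit:
{"name": "play_rows", "arguments": {"deltas": [{"hand":1,"tx":0,"ty":0,"tz":0.01,"roll":-7.8},{"hand":1,"tx":0,"ty":0,"tz":0,"roll":-7.8},{"hand":1,"tx":0,"ty":0,"tz":0,"roll":-7.8},{"hand":1,"tx":0,"ty":0,"tz":0,"roll":-7.8},{"hand":1,"tx":0,"ty":0,"tz":0,"roll":-7.8}]}}

```text
t: 2.7
tool_pos: [579.8, -71.7, 152.6]
eef_rot: [0.746, 0.666, -0.0, -0.0]
wrist_force: [-0.5, -0.3, -0.2]
opening: 95.2
finger_force: 0.0
```

Emit:
{"name": "play_rows", "arguments": {"deltas": [{"hand":1,"tx":0,"ty":0,"tz":0,"roll":0},{"hand":1,"tx":0,"ty":0,"tz":0,"roll":0}]}}

```text
t: 2.9
tool_pos: [580.0, -71.1, 152.6]
eef_rot: [0.749, 0.663, -0.0, 0.0]
wrist_force: [-0.1, -1.2, -0.5]
opening: 95.4
finger_force: 0.0
```

Run:
```python
from h import *
import pickle
s=st();c=camera("wrist");pickle.dump((c,s),open("w3.pkl","wb"))
print(s["t"],s["tool_pos"],s["joint_pos"],s["wrist_force"],s["moment"])
R=Ro.from_quat(s["eef_rot"]).as_matrix();print(np.degrees(np.arctan2(R[1,0],R[0,0])))
im=c["image"]; h=cv2.cvtColor(im,cv2.COLOR_BGR2HSV)
for n,lo,hi,z in (("cap",(100,120,80),(125,255,255),87),("red",(0,150,90),(6,255,255),45)):
    m=cv2.inRange(h,lo,hi); k,l,S,C=cv2.connectedComponentsWithStats(m)
    for i in range(1,k):
        if S[i,4]>15: print(n,S[i],world(c,s,*C[i],z).round(1))
```

```text
2.9 [579.97379129 -71.1436428  152.62193817] [-2.35022139e-01  5.12587056e-01  1.73700792e+00 -1.58383631e-04
  8.92079562e-01 -1.13538658e-01] [-0.09969527 -1.17755165 -0.52302172] [-0.02377058 -0.02984664 -0.00287383]
83.0452069332318
cap [516   0  44  50 973] [764.9  52.6  87. ]
cap [269 215  19  19 287] [579.5 -66.9  87. ]
red [284 241   7   5  24] [ 583.6 -101.8   45. ]
```

Emit:
{"name": "play_rows", "arguments": {"deltas": [{"hand":1,"tx":0.003,"ty":0,"tz":0.03,"roll":-0.5},{"hand":1,"tx":0,"ty":0,"tz":0.03,"roll":0},{"hand":1,"tx":0,"ty":0,"tz":0.026,"roll":0},{"hand":1,"tx":0,"ty":0,"tz":0.01,"roll":0},{"hand":1,"tx":0,"ty":0,"tz":0,"roll":0}]}}

```text
t: 3.45
tool_pos: [580.2, -67.3, 55.7]
eef_rot: [0.745, 0.668, -0.001, -0.001]
wrist_force: [0.0, -0.8, 0.9]
opening: 94.7
finger_force: 0.0
```

Emit:
{"name": "play_rows", "arguments": {"deltas": [{"hand":0,"tx":0,"ty":0,"tz":0,"roll":0},{"hand":0,"tx":0,"ty":0,"tz":0,"roll":0},{"hand":0,"tx":0,"ty":0,"tz":0,"roll":0},{"hand":0,"tx":0,"ty":0,"tz":0,"roll":0},{"hand":0,"tx":0,"ty":0,"tz":0,"roll":0}], "grip_force": 20}}

```text
t: 3.95
tool_pos: [580.7, -67.1, 57.0]
eef_rot: [0.744, 0.668, 0.0, 0.0]
wrist_force: [0.0, 0.4, 0.1]
opening: 60.7
finger_force: 0.0
```

Emit:
{"name": "play_rows", "arguments": {"deltas": [{"hand":0,"tx":0,"ty":0,"tz":0,"roll":0},{"hand":0,"tx":0,"ty":0,"tz":0,"roll":0},{"hand":0,"tx":0,"ty":0,"tz":0,"roll":0},{"hand":0,"tx":0,"ty":0,"tz":0,"roll":0},{"hand":0,"tx":0,"ty":0,"tz":0,"roll":0}]}}

```text
t: 4.45
tool_pos: [580.0, -67.0, 56.6]
eef_rot: [0.744, 0.668, -0.0, -0.001]
wrist_force: [-5.1, -0.1, 4.8]
opening: 37.8
finger_force: 20.0
```

```bash
cat > p.py <<'E'
from h import *
s=st();R=Ro.from_quat(s["eef_rot"]).as_matrix()
print(round(s["t"],2),s["tool_pos"].round(1),"yaw",np.degrees(np.arctan2(R[1,0],R[0,0])).round(2),"F",s["wrist_force"].round(1),"M",s["moment"].round(3),"op",round(s["opening"],1),s["finger_force"],"j6",s["joint_pos"][5].round(3),"tz",R[:,2].round(3))
E
python3 p.py
```

```text
4.45 [580.  -67.   56.6] yaw 83.86 F [-5.1 -0.1  4.8] M [ 0.147  0.855 -0.016] op 37.8 19.999976238104864 j6 -0.121 tz [-0.001  0.    -1.   ]
```

Emit:
{"name": "play_rows", "arguments": {"deltas": [{"hand":0,"tx":0,"ty":-0.0004,"tz":0,"roll":3},{"hand":0,"tx":0,"ty":0,"tz":0,"roll":6},{"hand":0,"tx":0,"ty":0,"tz":0,"roll":6},{"hand":0,"tx":0,"ty":0,"tz":0,"roll":6},{"hand":0,"tx":0,"ty":0,"tz":0,"roll":5}]}}

```text
t: 4.95
tool_pos: [580.9, -67.3, 56.7]
eef_rot: [0.876, 0.482, 0.001, 0.001]
wrist_force: [1.1, -1.4, -0.2]
opening: 37.7
finger_force: 20.0
```

```bash
python3 p.py
```

```text
4.95 [580.9 -67.3  56.7] yaw 57.62 F [ 1.1 -1.4 -0.2] M [-0.397 -0.271  0.067] op 37.7 19.993092253716895 j6 0.337 tz [ 0.002 -0.001 -1.   ]
```

```bash
cat >> p.py <<'E'
c=camera("wrist");h=cv2.cvtColor(c["image"],cv2.COLOR_BGR2HSV)
m=cv2.inRange(h,(0,150,80),(6,255,255))|cv2.inRange(h,(174,150,80),(180,255,255)); k,l,S,C=cv2.connectedComponentsWithStats(m)
for i in range(1,k):
    if S[i,4]>10:
        w=world(c,s,*C[i],45); d=w[:2]-[580,-68]
        if np.hypot(*d)<60: print("pip",S[i,4],C[i].round(1),w.round(1),"r",np.hypot(*d).round(1),"ang",np.degrees(np.arctan2(d[1],d[0])).round(1))
E
python3 p.py
```

```text
4.95 [580.9 -67.3  56.7] yaw 57.62 F [ 1.1 -1.4 -0.2] M [-0.397 -0.271  0.067] op 37.7 19.993092253716895 j6 0.337 tz [ 0.002 -0.001 -1.   ]
pip 36 [311.4 296.7] [ 583.5 -101.6   45. ] r 33.8 ang -84.1
```

Emit:
{"name": "play_rows", "arguments": {"deltas": [{"hand":0,"tx":0,"ty":0,"tz":0,"roll":1},{"hand":0,"tx":0,"ty":0,"tz":0,"roll":1},{"hand":0,"tx":0,"ty":0,"tz":0,"roll":1},{"hand":0,"tx":0,"ty":0,"tz":0,"roll":1},{"hand":0,"tx":0,"ty":0,"tz":0,"roll":1}]}}

```text
t: 5.5
tool_pos: [581.0, -67.4, 56.7]
eef_rot: [0.896, 0.445, 0.001, 0.001]
wrist_force: [5.7, -2.8, -2.1]
opening: 38.0
finger_force: 20.0
```

```bash
python3 p.py
```

```text
5.5 [581.  -67.4  56.7] yaw 52.83 F [ 5.7 -2.8 -2.1] M [-0.697 -0.977  0.033] op 38.0 19.992406533274334 j6 0.421 tz [ 0.002 -0.001 -1.   ]
pip 19 [312.5 295.8] [ 581.5 -101.7   45. ] r 33.8 ang -87.4
```

Emit:
{"name": "play_rows", "arguments": {"deltas": [{"hand":0,"tx":0,"ty":0.0005,"tz":0,"roll":1},{"hand":0,"tx":0,"ty":0,"tz":0,"roll":1},{"hand":0,"tx":0,"ty":0,"tz":0,"roll":1},{"hand":0,"tx":0,"ty":0,"tz":0,"roll":1},{"hand":0,"tx":0,"ty":0,"tz":0,"roll":1}]}}

```text
t: 6.05
tool_pos: [581.2, -67.6, 56.7]
eef_rot: [0.914, 0.405, 0.0, 0.0]
wrist_force: [5.1, -3.2, -2.1]
opening: 37.5
finger_force: 20.0
```

```bash
python3 p.py
```

```text
6.05 [581.2 -67.6  56.7] yaw 47.79 F [ 5.1 -3.2 -2.1] M [-0.702 -1.101  0.125] op 37.5 19.99305306133465 j6 0.508 tz [ 0.001 -0.001 -1.   ]
```

Emit:
{"name": "play_rows", "arguments": {"deltas": [{"hand":0,"tx":0,"ty":0.0005,"tz":0,"roll":0.8},{"hand":0,"tx":0,"ty":0,"tz":0,"roll":0.8},{"hand":0,"tx":0,"ty":0,"tz":0,"roll":0.8},{"hand":0,"tx":0,"ty":0,"tz":0,"roll":0.8},{"hand":0,"tx":0,"ty":0,"tz":0,"roll":0.8}]}}

```text
t: 6.6
tool_pos: [581.3, -67.8, 56.7]
eef_rot: [0.928, 0.373, 0.0, 0.0]
wrist_force: [5.7, -1.6, -1.8]
opening: 37.9
finger_force: 20.0
```

```bash
python3 p.py
```

```text
6.6 [581.3 -67.8  56.7] yaw 43.79 F [ 5.7 -1.6 -1.8] M [-0.363 -1.05   0.06 ] op 37.9 19.9946600736439 j6 0.578 tz [ 0.001 -0.    -1.   ]
```

Emit:
{"name": "play_rows", "arguments": {"deltas": [{"hand":0,"tx":0.0003,"ty":0.0005,"tz":0,"roll":1},{"hand":0,"tx":0,"ty":0,"tz":0,"roll":1},{"hand":0,"tx":0,"ty":0,"tz":0,"roll":1},{"hand":0,"tx":0,"ty":0,"tz":0,"roll":1},{"hand":0,"tx":0,"ty":0,"tz":0,"roll":1}]}}

```text
t: 7.15
tool_pos: [581.5, -67.9, 56.6]
eef_rot: [0.943, 0.332, -0.0, 0.0]
wrist_force: [2.8, -2.5, 1.6]
opening: 38.3
finger_force: 20.0
```

```bash
python3 p.py
```

```text
7.15 [581.5 -67.9  56.6] yaw 38.77 F [ 2.8 -2.5  1.6] M [-0.436 -0.516 -0.003] op 38.3 19.995661203574855 j6 0.665 tz [-0. -0. -1.]
```

Emit:
{"name": "play_rows", "arguments": {"deltas": [{"hand":0,"tx":0,"ty":0,"tz":0,"roll":1},{"hand":0,"tx":0,"ty":0,"tz":0,"roll":1},{"hand":0,"tx":0,"ty":0,"tz":0,"roll":1},{"hand":0,"tx":0,"ty":0,"tz":0,"roll":1},{"hand":0,"tx":0,"ty":0,"tz":0,"roll":1}]}}

```text
t: 7.7
tool_pos: [581.6, -68.0, 56.7]
eef_rot: [0.957, 0.291, 0.0, 0.0]
wrist_force: [2.2, -3.8, 1.7]
opening: 37.7
finger_force: 20.0
```

```bash
python3 p.py
```

```text
7.7 [581.6 -68.   56.7] yaw 33.78 F [ 2.2 -3.8  1.7] M [-0.889 -0.463  0.099] op 37.7 19.995101778768003 j6 0.752 tz [ 0. -0. -1.]
```

Emit:
{"name": "play_rows", "arguments": {"deltas": [{"hand":0,"tx":0,"ty":0.0004,"tz":0,"roll":1},{"hand":0,"tx":0,"ty":0,"tz":0,"roll":1},{"hand":0,"tx":0,"ty":0,"tz":0,"roll":1},{"hand":0,"tx":0,"ty":0,"tz":0,"roll":1},{"hand":0,"tx":0,"ty":0,"tz":0,"roll":1}]}}

```text
t: 8.25
tool_pos: [581.8, -68.2, 56.7]
eef_rot: [0.969, 0.249, -0.0, 0.0]
wrist_force: [1.8, -3.4, 3.2]
opening: 37.6
finger_force: 20.0
```

```bash
python3 p.py
```

```text
8.25 [581.8 -68.2  56.7] yaw 28.78 F [ 1.8 -3.4  3.2] M [-0.711 -0.336  0.058] op 37.6 19.996092408400727 j6 0.839 tz [ 0. -0. -1.]
```

Emit:
{"name": "play_rows", "arguments": {"deltas": [{"hand":0,"tx":0,"ty":0.0004,"tz":0,"roll":1},{"hand":0,"tx":0,"ty":0,"tz":0,"roll":1},{"hand":0,"tx":0,"ty":0,"tz":0,"roll":1},{"hand":0,"tx":0,"ty":0,"tz":0,"roll":1},{"hand":0,"tx":0,"ty":0,"tz":0,"roll":1}]}}

```text
t: 8.8
tool_pos: [581.9, -68.5, 56.6]
eef_rot: [0.979, 0.206, -0.0, -0.0]
wrist_force: [-0.2, -1.2, 4.7]
opening: 37.8
finger_force: 20.0
```

```bash
python3 p.py
```

```text
8.8 [581.9 -68.5  56.6] yaw 23.78 F [-0.2 -1.2  4.7] M [-0.209 -0.045  0.226] op 37.8 20.00437091861386 j6 0.926 tz [-0. -0. -1.]
```

Emit:
{"name": "play_rows", "arguments": {"deltas": [{"hand":0,"tx":0,"ty":0,"tz":0,"roll":0.5},{"hand":0,"tx":0,"ty":0,"tz":0,"roll":0.5},{"hand":0,"tx":0,"ty":0,"tz":0,"roll":0.5},{"hand":0,"tx":0,"ty":0,"tz":0,"roll":0.5},{"hand":0,"tx":0,"ty":0,"tz":0,"roll":0.5}]}}

```text
t: 9.35
tool_pos: [581.9, -68.6, 56.6]
eef_rot: [0.983, 0.185, -0.0, 0.0]
wrist_force: [-0.8, -1.0, 5.7]
opening: 38.3
finger_force: 20.0
```

```bash
python3 p.py
```

```text
9.35 [581.9 -68.6  56.6] yaw 21.33 F [-0.8 -1.   5.7] M [-0.234  0.102  0.502] op 38.3 20.02901535280083 j6 0.969 tz [-0. -0. -1.]
```

Emit:
{"name": "play_rows", "arguments": {"deltas": [{"hand":0,"tx":0,"ty":0,"tz":0,"roll":0.5},{"hand":0,"tx":0,"ty":0,"tz":0,"roll":0.5},{"hand":0,"tx":0,"ty":0,"tz":0,"roll":0.5}]}}

```text
t: 9.7
tool_pos: [582.0, -68.6, 56.6]
eef_rot: [0.985, 0.172, -0.0, 0.0]
wrist_force: [-1.6, -1.7, 4.4]
opening: 37.6
finger_force: 20.0
```

```bash
python3 p.py
```

```text
9.7 [582.  -68.6  56.6] yaw 19.82 F [-1.6 -1.7  4.4] M [-0.426  0.159  0.514] op 37.6 20.027875157893913 j6 0.995 tz [-0. -0. -1.]
```

Emit:
{"name": "play_rows", "arguments": {"deltas": [{"hand":0.7,"tx":0,"ty":0,"tz":0,"roll":0},{"hand":0.7,"tx":0,"ty":0,"tz":0,"roll":0},{"hand":0.7,"tx":0,"ty":0,"tz":0,"roll":0},{"hand":0.7,"tx":0,"ty":0,"tz":0,"roll":0},{"hand":0.7,"tx":0,"ty":0,"tz":-0.04,"roll":0}]}}

```text
t: 10.25
tool_pos: [579.9, -68.1, 93.1]
eef_rot: [0.985, 0.172, -0.004, -0.002]
wrist_force: [-0.0, 1.1, 0.5]
opening: 65.9
finger_force: 0.0
```

Emit:
{"name": "play_rows", "arguments": {"deltas": [{"hand":0.7,"tx":0,"ty":0,"tz":-0.04,"roll":0},{"hand":0.7,"tx":-0.03,"ty":0,"tz":-0.04,"roll":0},{"hand":0.7,"tx":-0.03,"ty":0,"tz":-0.03,"roll":0},{"hand":0.7,"tx":0,"ty":0,"tz":0,"roll":0},{"hand":0.7,"tx":0,"ty":0,"tz":0,"roll":0}]}}

```text
t: 10.75
tool_pos: [525.6, -89.1, 207.1]
eef_rot: [0.985, 0.172, 0.001, 0.0]
wrist_force: [-0.3, 1.2, 0.4]
opening: 66.6
finger_force: 0.0
```

```bash
python3 p.py
python3 - <<'E'
from h import *
import pickle
s=st();c=camera("wrist");pickle.dump((c,s),open("w4.pkl","wb"))
cv2.imwrite("pics/w4.png",c["image"])
h=cv2.cvtColor(c["image"],cv2.COLOR_BGR2HSV)
m=cv2.inRange(h,(100,120,80),(125,255,255)); k,l,S,C=cv2.connectedComponentsWithStats(m)
for i in range(1,k):
    if S[i,4]>30: print(S[i],world(c,s,*C[i],87).round(1))
E
```

```text
10.75 [525.6 -89.1 207.1] yaw 19.81 F [-0.3  1.2  0.4] M [ 0.037 -0.019 -0.047] op 66.6 0.0 j6 0.933 tz [ 0.002 -0.    -1.   ]
pip 29 [309.  154.6] [ 581.3 -101.8   45. ] r 33.9 ang -87.7
[ 57 103  16  63 159] [526.4 118.6  87. ]
[271 141  17  17 214] [579.5 -68.2  87. ]
```

View pics/w4.png

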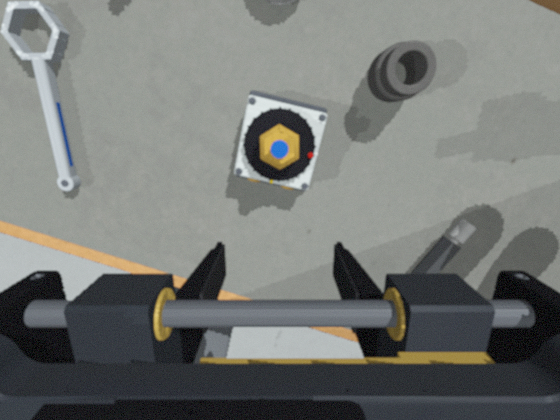

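The picture shows the nut released, with the cap at (279,149) and the pip at (309,155), about 3° round from its start. The wrench ring is at (33,30) and its handle end at (67,184). Next I'll go above the wrench handle.

Emit:
{"name": "play_rows", "arguments": {"deltas": [{"hand":0.7,"tx":0.014,"ty":-0.044,"tz":0,"roll":0},{"hand":0.7,"tx":0.014,"ty":-0.044,"tz":0,"roll":0},{"hand":0.7,"tx":0.014,"ty":-0.044,"tz":0,"roll":0},{"hand":0.7,"tx":0.014,"ty":-0.044,"tz":0,"roll":0},{"hand":0.7,"tx":0.014,"ty":-0.044,"tz":0,"roll":0}]}}

```text
t: 11.35
tool_pos: [516.4, 144.1, 205.0]
eef_rot: [0.985, 0.173, -0.001, -0.0]
wrist_force: [0.3, -0.6, 0.4]
opening: 66.5
finger_force: 0.0
```

Emit:
{"name": "play_rows", "arguments": {"deltas": [{"hand":0.7,"tx":0.014,"ty":-0.044,"tz":0,"roll":0},{"hand":0.7,"tx":0,"ty":0,"tz":0,"roll":0},{"hand":0.7,"tx":0,"ty":0,"tz":0,"roll":0}]}}

```text
t: 11.65
tool_pos: [514.6, 189.1, 205.0]
eef_rot: [0.985, 0.174, -0.001, 0.0]
wrist_force: [0.2, 0.3, 0.0]
opening: 66.5
finger_force: 0.0
```

```bash
python3 p.py
python3 - <<'E'
from h import *
import pickle
s=st();c=camera("wrist");pickle.dump((c,s),open("w5.pkl","wb"))
cv2.imwrite("pics/w5.png",c["image"])
# points by depth: z between 10 and 22
v,u=np.mgrid[0:420:2,0:560:2];u=u.ravel();v=v.ravel()
W=np.array([world(c,s,a,b) for a,b in zip(u,v)])
m=(W[:,2]>9)&(W[:,2]<24)&(W[:,0]>400)&(W[:,0]<660)&(W[:,1]>100)&(W[:,1]<290)
P=W[m];print(len(P),P.min(0).round(0),P.max(0).round(0))
d=P[:,:2]-[595,220];r=np.hypot(*d.T)
q=P[(r>45)&(r<150)][:,:2];
vx,vy,x0,y0=cv2.fitLine(q.astype(np.float32),cv2.DIST_HUBER,0,.01,.01).ravel()
print("line",np.degrees(np.arctan2(vy,vx)),x0,y0)
ring=P[r<40];print("ring",len(ring),cv2.minEnclosingCircle(ring[:,:2].astype(np.float32)))
print("median z",np.median(P[:,2]))
E
```

```text
11.65 [514.6 189.1 205. ] yaw 20.02 F [0.2 0.3 0. ] M [0.026 0.013 0.032] op 66.5 0.0 j6 1.453 tz [-0.002 -0.001 -1.   ]
552 [441. 147.   9.] [628. 240.  18.]
line 21.216187 509.05737 177.97867
ring 252 ((593.5884399414062, 211.02728271484375), 34.811180114746094)
median z 14.964933665007862
```

View pics/w5.png

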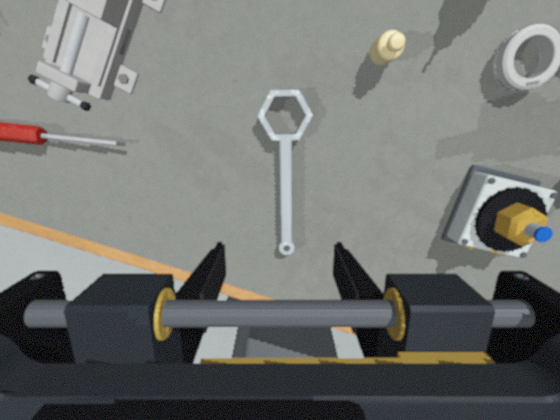

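The wrench is upright in view, with the ring centre at (285,115), the handle middle at (286,190) and the end eye at (286,248).

Run:
```python
from h import *
import pickle
c,s=pickle.load(open("w5.pkl","rb"))
a=world(c,s,285,115,16);b=world(c,s,286.3,248,16)
d=a-b;print(a,b,np.hypot(*d[:2]),np.degrees(np.arctan2(d[1],d[0])))
g=a-d/np.linalg.norm(d)*85;print("grip",g)
R=Ro.from_quat(s["eef_rot"]).as_matrix();print("tool delta",R.T@(np.array([g[0],g[1],10])-s["tool_pos"]))
m=c["image"][110:260,230:340];g=cv2.cvtColor(m,cv2.COLOR_BGR2GRAY)
for v in (150,170,190,210,225):
    r=c["image"][v,260:312].astype(int).sum(1)/3;t=np.where(r>150)[0]+260;print(v,t.min() if len(t) else None,t.max() if len(t) else None)
```

```text
[599.36819794 212.89652051  16.        ] [449.90260742 155.86889637  16.        ] 159.97535017966325 20.884028454231608
grip [519.95236806 182.59592703  16.        ]
tool delta [  3.4114663    6.97886321 195.29626837]
150 280 291
170 280 291
190 265 311
210 261 291
225 268 291
```

Emit:
{"name": "play_rows", "arguments": {"deltas": [{"hand":0.7,"tx":0.0034,"ty":0.007,"tz":0.045,"roll":-0.9},{"hand":0.5,"tx":0,"ty":0,"tz":0.045,"roll":0},{"hand":0.5,"tx":0,"ty":0,"tz":0.045,"roll":0},{"hand":0.5,"tx":0,"ty":0,"tz":0.04,"roll":0},{"hand":0.5,"tx":0,"ty":0,"tz":0.014,"roll":0}]}}

```text
t: 12.25
tool_pos: [519.2, 180.8, 14.1]
eef_rot: [0.984, 0.179, -0.003, 0.0]
wrist_force: [0.9, 0.1, -0.6]
opening: 48.1
finger_force: 0.0
```

Emit:
{"name": "play_rows", "arguments": {"deltas": [{"hand":0.5,"tx":0,"ty":0,"tz":0.0,"roll":0},{"hand":0.5,"tx":0,"ty":0,"tz":0.005,"roll":0},{"hand":0.5,"tx":0,"ty":0,"tz":0,"roll":0}]}}

```text
t: 12.55
tool_pos: [521.2, 182.4, 13.8]
eef_rot: [0.984, 0.18, 0.001, 0.0]
wrist_force: [-0.2, -0.7, 0.3]
opening: 47.9
finger_force: 0.0
```

```bash
python3 p.py
```

```text
12.55 [521.2 182.4  13.8] yaw 20.74 F [-0.2 -0.7  0.3] M [-0.042  0.019  0.015] op 47.9 0.0 j6 1.426 tz [ 0.002  0.    -1.   ]
```

Emit:
{"name": "play_rows", "arguments": {"deltas": [{"hand":0.5,"tx":0,"ty":0,"tz":0.0032,"roll":0},{"hand":0.0,"tx":0,"ty":0,"tz":0,"roll":0},{"hand":0,"tx":0,"ty":0,"tz":0,"roll":0},{"hand":0,"tx":0,"ty":0,"tz":0,"roll":0},{"hand":0,"tx":0,"ty":0,"tz":0,"roll":0}], "grip_force": 50}}

```text
t: 13.1
tool_pos: [520.5, 182.5, 9.5]
eef_rot: [0.984, 0.18, 0.0, 0.0]
wrist_force: [-0.0, 0.2, 0.2]
opening: 20.9
finger_force: 0.0
```

Emit:
{"name": "play_rows", "arguments": {"deltas": [{"hand":0,"tx":0,"ty":0,"tz":0,"roll":0},{"hand":0,"tx":0,"ty":0,"tz":0,"roll":0},{"hand":0,"tx":0,"ty":0,"tz":0,"roll":0}]}}

```text
t: 13.4
tool_pos: [520.5, 182.5, 9.4]
eef_rot: [0.984, 0.18, 0.0, 0.0]
wrist_force: [-0.6, 1.0, 0.9]
opening: 13.9
finger_force: 50.0
```

```bash
python3 p.py
```

```text
13.4 [520.5 182.5   9.4] yaw 20.76 F [-0.6  1.   0.9] M [-0.005 -0.002 -0.023] op 13.9 50.00024199485779 j6 1.426 tz [ 0. -0. -1.]
```

Emit:
{"name": "play_rows", "arguments": {"deltas": [{"hand":0,"tx":0,"ty":0,"tz":-0.01,"roll":0},{"hand":0,"tx":0,"ty":0,"tz":-0.03,"roll":0},{"hand":0,"tx":0,"ty":0,"tz":-0.04,"roll":0},{"hand":0,"tx":0,"ty":0,"tz":-0.04,"roll":0},{"hand":0,"tx":0,"ty":0,"tz":-0.02,"roll":0}]}}

```text
t: 13.95
tool_pos: [521.0, 182.7, 153.1]
eef_rot: [0.984, 0.18, 0.002, -0.0]
wrist_force: [0.3, -0.9, -2.3]
opening: 13.3
finger_force: 50.0
```

Emit:
{"name": "play_rows", "arguments": {"deltas": [{"hand":0,"tx":0,"ty":0,"tz":0,"roll":-6},{"hand":0,"tx":0,"ty":0,"tz":0,"roll":-6},{"hand":0,"tx":0,"ty":0,"tz":0,"roll":-6},{"hand":0,"tx":0,"ty":0,"tz":0,"roll":-6},{"hand":0,"tx":0,"ty":0,"tz":0,"roll":-5}]}}

```text
t: 14.45
tool_pos: [520.2, 182.4, 149.9]
eef_rot: [0.906, 0.423, -0.0, 0.0]
wrist_force: [0.2, -0.1, -2.6]
opening: 13.5
finger_force: 50.0
```

```bash
python3 p.py
```

```text
14.45 [520.2 182.4 149.9] yaw 50.0 F [ 0.2 -0.1 -2.6] M [-0.043 -0.075  0.015] op 13.5 49.999741315841675 j6 0.916 tz [-0. -0. -1.]
```

Emit:
{"name": "play_rows", "arguments": {"deltas": [{"hand":0,"tx":-0.0199,"ty":0.0173,"tz":0,"roll":0},{"hand":0,"tx":-0.0298,"ty":0.0259,"tz":0,"roll":0},{"hand":0,"tx":-0.0298,"ty":0.0259,"tz":0,"roll":0},{"hand":0,"tx":-0.0298,"ty":0.0259,"tz":0,"roll":0},{"hand":0,"tx":-0.0298,"ty":0.0259,"tz":0,"roll":0}]}}

```text
t: 15.0
tool_pos: [522.5, -3.2, 149.9]
eef_rot: [0.908, 0.42, 0.0, 0.0]
wrist_force: [0.9, 0.0, -2.1]
opening: 13.8
finger_force: 50.0
```

Emit:
{"name": "play_rows", "arguments": {"deltas": [{"hand":0,"tx":-0.0298,"ty":0.0259,"tz":0,"roll":0},{"hand":0,"tx":-0.0298,"ty":0.0259,"tz":0,"roll":0},{"hand":0,"tx":-0.0298,"ty":0.0259,"tz":0,"roll":0},{"hand":0,"tx":-0.0099,"ty":0.0086,"tz":0,"roll":0},{"hand":0,"tx":0,"ty":0,"tz":0,"roll":0}]}}

```text
t: 15.5
tool_pos: [524.4, -134.8, 149.6]
eef_rot: [0.908, 0.419, 0.0, 0.0]
wrist_force: [0.2, 0.7, -2.0]
opening: 13.8
finger_force: 50.0
```

Emit:
{"name": "play_rows", "arguments": {"deltas": [{"hand":0,"tx":0,"ty":0,"tz":0,"roll":0},{"hand":0,"tx":0,"ty":0,"tz":0,"roll":0}]}}

```text
t: 15.7
tool_pos: [524.5, -132.1, 149.5]
eef_rot: [0.907, 0.421, -0.0, -0.0]
wrist_force: [-0.8, 0.3, -1.1]
opening: 13.7
finger_force: 50.0
```

```bash
python3 p.py
python3 - <<'E'
from h import *
import pickle
s=st();c=camera("wrist");pickle.dump((c,s),open("w6.pkl","wb"))
cv2.imwrite("pics/w6.png",c["image"])
d=camera("side");pickle.dump(d,open("side6.pkl","wb"))
E
```

```text
15.7 [ 524.5 -132.1  149.5] yaw 49.81 F [-0.8  0.3 -1.1] M [-0.008 -0.042 -0.03 ] op 13.7 49.99948561191559 j6 0.333 tz [-0.  0. -1.]
```

View pics/w6.png

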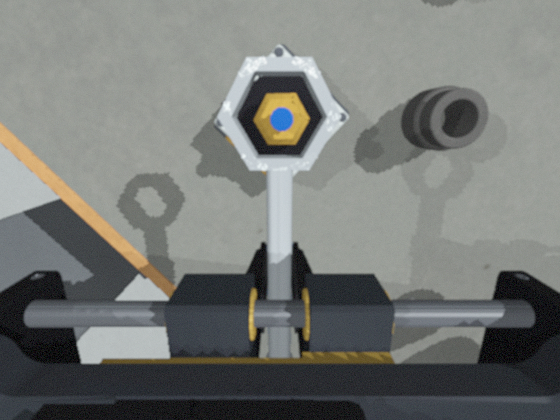

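The view through the ring shows the nut at about (281,118), close to centred in the hexagon hole, with its flats parallel. I'll measure both.

Run:
```python
from h import *
import pickle
c,s=pickle.load(open("w6.pkl","rb"))
D=c["depth"];h=cv2.cvtColor(c["image"],cv2.COLOR_BGR2HSV)
zt=s["tool_pos"][2]+6.6
roi=np.zeros(D.shape,np.uint8);roi[30:172,200:360]=255
Z=np.zeros(D.shape);
for v in range(30,172):
    for u in range(200,360): Z[v,u]=world(c,s,u,v)[2] if D[v,u]>0 else 0
m=((Z>130)&(Z<180)).astype(np.uint8)*255
print("ring top z",np.median(Z[(Z>130)&(Z<180)]), "front/back",np.median(Z[50:65,250:310][Z[50:65,250:310]>130]),np.median(Z[160:172,270:290][Z[160:172,270:290]>130]))
cs,hi=cv2.findContours(m,cv2.RETR_CCOMP,cv2.CHAIN_APPROX_NONE)
def cen(ct,z):
    P=np.array([world(c,s,*p[0],z)[:2] for p in ct]);M=cv2.moments(P.astype(np.float32).reshape(-1,1,2));return np.array([M["m10"],M["m01"]])/M["m00"],abs(M["m00"]),P
for i,ct in enumerate(cs):
    if cv2.contourArea(ct)>800:
        q=cen(ct,zt);print("hole" if hi[0][i][3]>=0 else "outer",q[0],q[1]); 
        if hi[0][i][3]>=0: hc=q[0]
b=cv2.inRange(h,(15,110,60),(32,255,255))|cv2.inRange(h,(100,120,80),(125,255,255));b[:60]=0;b[165:]=0;b[:,:235]=0;b[:,325:]=0
cs,_=cv2.findContours(b,cv2.RETR_EXTERNAL,cv2.CHAIN_APPROX_NONE)
for z in(62,70): 
    q=cen(max(cs,key=cv2.contourArea),z);print("nut",z,q[0],q[1], "expect",0.866*38**2)
cm=cv2.inRange(h,(100,120,80),(125,255,255));cm[:60]=0;cm[165:]=0
k,l,S,C=cv2.connectedComponentsWithStats(cm);i=1+np.argmax(S[1:,4]);nc=world(c,s,*C[i],87)[:2];print("cap",nc)
R=Ro.from_quat(s["eef_rot"]).as_matrix()
print("ring in tool",(R.T@np.append(hc-s["tool_pos"][:2],0)), "needed move",R.T@np.append(nc-hc,0))
```

```text
ring top z 155.04887101284191 front/back 155.2339876214749 155.2890726023869
outer [578.84374603 -66.55686939] 2378.642651855247
hole [578.78654044 -66.65202854] 1209.1146375158569
nut 62 [579.5012289  -68.31639073] 1341.9024409769336 expect 1250.504
nut 70 [579.4287883  -68.30358653] 1257.0152974089142 expect 1250.504
cap [579.29178066 -68.19162638]
ring in tool [ 8.49359845e+01 -7.84677616e-01 -3.77258542e-04] needed move [-8.50450876e-01  1.37926157e+00 -1.66007448e-04]
```

Emit:
{"name": "play_rows", "arguments": {"deltas": [{"hand":0,"tx":-0.0008,"ty":0.0014,"tz":0.01,"roll":0},{"hand":0,"tx":0,"ty":0,"tz":0.02,"roll":0},{"hand":0,"tx":0,"ty":0,"tz":0.02,"roll":0},{"hand":0,"tx":0,"ty":0,"tz":0.01,"roll":0},{"hand":0,"tx":0,"ty":0,"tz":0.004,"roll":0}]}}

```text
t: 16.35
tool_pos: [524.8, -134.6, 84.2]
eef_rot: [0.907, 0.421, -0.001, -0.001]
wrist_force: [-0.4, -0.1, -0.8]
opening: 13.4
finger_force: 50.0
```

Emit:
{"name": "play_rows", "arguments": {"deltas": [{"hand":0,"tx":0,"ty":0,"tz":0,"roll":0},{"hand":0,"tx":0,"ty":0,"tz":0,"roll":0}]}}

```text
t: 16.55
tool_pos: [525.5, -134.9, 85.9]
eef_rot: [0.907, 0.421, 0.0, 0.0]
wrist_force: [-0.2, -0.4, -1.1]
opening: 13.5
finger_force: 50.0
```

```bash
cat > fit.py <<'E'
from h import *
import pickle
s=st();c=camera("wrist");pickle.dump((c,s),open("w7.pkl","wb"));cv2.imwrite("pics/w7.png",cv2.resize(c["image"][20:190,200:370],None,fx=3.5,fy=3.5))
D=c["depth"];h=cv2.cvtColor(c["image"],cv2.COLOR_BGR2HSV)
zt=s["tool_pos"][2]+6.6
Z=np.zeros(D.shape)
for v in range(20,180):
    for u in range(200,360): Z[v,u]=world(c,s,u,v)[2] if D[v,u]>0 else 0
def cen(ct,z):
    P=np.array([world(c,s,*p[0],z)[:2] for p in ct]);M=cv2.moments(P.astype(np.float32).reshape(-1,1,2));return np.array([M["m10"],M["m01"]])/M["m00"],abs(M["m00"])
# hole: ring metal = low saturation bright
g=((h[...,1]<60)&(h[...,2]>120)&(abs(Z-zt)<12)).astype(np.uint8)*255
g=cv2.morphologyEx(g,cv2.MORPH_CLOSE,np.ones((3,3)))
cs,hi=cv2.findContours(g,cv2.RETR_CCOMP,cv2.CHAIN_APPROX_NONE)
for i,ct in enumerate(cs):
    if cv2.contourArea(ct)>1500:
        q=cen(ct,zt);print("hole" if hi[0][i][3]>=0 else "outer",q)
        if hi[0][i][3]>=0: hc=q[0]
b=cv2.inRange(h,(15,110,60),(32,255,255))|cv2.inRange(h,(100,120,80),(125,255,255));b[:30]=0;b[175:]=0;b[:,:220]=0;b[:,340:]=0
cs,_=cv2.findContours(b,cv2.RETR_EXTERNAL,cv2.CHAIN_APPROX_NONE)
q=cen(max(cs,key=cv2.contourArea),70);print("nut70",q)
cm=cv2.inRange(h,(100,120,80),(125,255,255));cm[:30]=0;cm[175:]=0
k,l,S,C=cv2.connectedComponentsWithStats(cm);i=1+np.argmax(S[1:,4]);nc=world(c,s,*C[i],87)[:2];print("cap",nc)
R=Ro.from_quat(s["eef_rot"]).as_matrix()
for n in (nc,q[0]): print("needed",(R.T@np.append(n-hc,0)).round(2))
E
python3 p.py; python3 fit.py
```

```text
16.55 [ 525.5 -134.9   85.9] yaw 49.76 F [-0.2 -0.4 -1.1] M [-0.08  -0.008 -0.028] op 13.5 49.99935686588287 j6 0.329 tz [ 0.001 -0.    -1.   ]
outer (array([579.40841091, -70.01222963]), 2433.777890472673)
hole (array([580.13304558, -69.29595056]), 1318.1862326146802)
nut70 (array([579.33819417, -68.24919656]), 1203.4382395596476)
cap [579.44608671 -68.05420382]
needed [ 0.5  -1.33 -0.  ]
needed [ 0.29 -1.28 -0.  ]
```

View pics/w7.png

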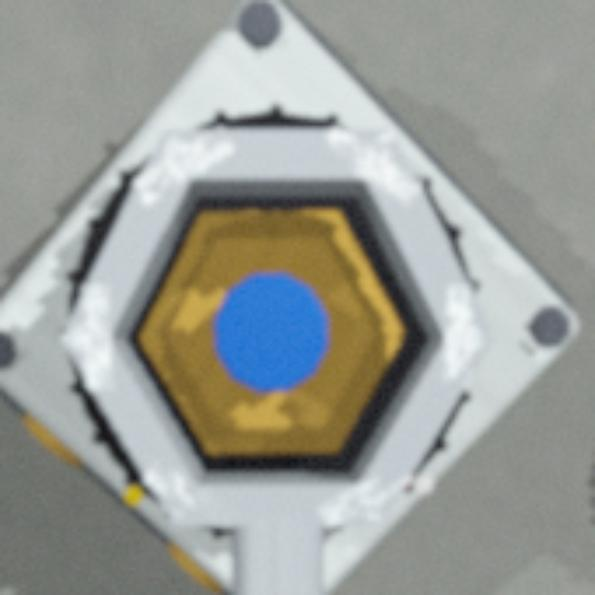

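The crop shows the hole centred at (278,330) and the nut at (270,333), so the ring sits about 1.1 mm too far along tool +y, with the flats parallel. I'll correct that and lower gently.

Emit:
{"name": "play_rows", "arguments": {"deltas": [{"hand":0,"tx":0.0002,"ty":-0.0012,"tz":0,"roll":0},{"hand":0,"tx":0,"ty":0,"tz":0.004,"roll":0},{"hand":0,"tx":0,"ty":0,"tz":0.004,"roll":0},{"hand":0,"tx":0,"ty":0,"tz":0.003,"roll":0},{"hand":0,"tx":0,"ty":0,"tz":0.002,"roll":0}]}}

```text
t: 17.15
tool_pos: [524.2, -133.9, 72.0]
eef_rot: [0.907, 0.421, -0.0, -0.0]
wrist_force: [0.2, 0.1, -1.8]
opening: 13.2
finger_force: 50.0
```

```bash
python3 p.py; python3 fit.py
```

```text
17.15 [ 524.2 -133.9   72. ] yaw 49.76 F [ 0.2  0.1 -1.8] M [-0.058  0.011  0.046] op 13.2 49.99936759471893 j6 0.33 tz [-0.001  0.    -1.   ]
pip 38 [319.8 158.2] [ 582.  -103.3   45. ] r 35.4 ang -86.7
outer (array([578.07735518, -68.94457851]), 2431.3789171359967)
hole (array([578.76028013, -68.23737772]), 1336.157481292612)
nut70 (array([578.89190825, -68.26940297]), 1160.2512647161493)
cap [579.36937772 -68.09212811]
needed [ 0.5   0.37 -0.  ]
needed [ 0.06  0.12 -0.  ]
```

Emit:
{"name": "play_rows", "arguments": {"deltas": [{"hand":0,"tx":0.0003,"ty":0.0002,"tz":0.002,"roll":0},{"hand":0,"tx":0,"ty":0,"tz":0.003,"roll":0},{"hand":0,"tx":0,"ty":0,"tz":0.003,"roll":0},{"hand":0,"tx":0,"ty":0,"tz":0.003,"roll":0},{"hand":0,"tx":0,"ty":0,"tz":0.002,"roll":0}]}}

```text
t: 17.75
tool_pos: [524.6, -133.8, 59.1]
eef_rot: [0.907, 0.421, -0.0, -0.0]
wrist_force: [0.1, -0.1, -2.0]
opening: 13.3
finger_force: 50.0
```

```bash
python3 p.py
```

```text
17.75 [ 524.6 -133.8   59.1] yaw 49.76 F [ 0.1 -0.1 -2. ] M [ 0.009 -0.071  0.02 ] op 13.3 49.999369382858276 j6 0.331 tz [-0. -0. -1.]
pip 84 [320.9 160.9] [ 581.6 -102.6   45. ] r 34.6 ang -87.4
```

Emit:
{"name": "play_rows", "arguments": {"deltas": [{"hand":0,"tx":0,"ty":0,"tz":0.002,"roll":0},{"hand":0,"tx":0,"ty":0,"tz":0.002,"roll":0},{"hand":0,"tx":0,"ty":0,"tz":0.001,"roll":0},{"hand":0,"tx":0,"ty":0,"tz":0.0005,"roll":0},{"hand":0,"tx":0,"ty":0,"tz":0,"roll":0}]}}

```text
t: 18.3
tool_pos: [524.7, -133.8, 53.9]
eef_rot: [0.907, 0.421, -0.0, 0.0]
wrist_force: [0.2, -0.3, -2.4]
opening: 13.5
finger_force: 50.0
```

```bash
python3 p.py
```

```text
18.3 [ 524.7 -133.8   53.9] yaw 49.76 F [ 0.2 -0.3 -2.4] M [-0.048  0.009 -0.006] op 13.5 49.99955177307129 j6 0.331 tz [ 0. -0. -1.]
pip 95 [321.6 161.8] [ 581.6 -102.3   45. ] r 34.3 ang -87.4
```

Emit:
{"name": "play_rows", "arguments": {"deltas": [{"hand":0,"tx":3e-05,"ty":-0.00222,"tz":0,"roll":1.5},{"hand":0,"tx":5e-05,"ty":-0.003,"tz":0,"roll":2},{"hand":0,"tx":5e-05,"ty":-0.003,"tz":0,"roll":2},{"hand":0,"tx":5e-05,"ty":-0.003,"tz":0,"roll":2},{"hand":0,"tx":5e-05,"ty":-0.003,"tz":0,"roll":2}]}}

```text
t: 18.85
tool_pos: [515.1, -123.7, 54.2]
eef_rot: [0.939, 0.343, 0.001, 0.0]
wrist_force: [3.6, -0.3, -2.6]
opening: 13.3
finger_force: 50.0
```

```bash
cat >> p.py <<'E'
y=np.arctan2(R[1,0],R[0,0]);print("ring ctr",(s["tool_pos"][:2]+85.3*np.array([np.cos(y),np.sin(y)])).round(2),"F tool",(R.T@s["wrist_force"]).round(1))
E
python3 p.py
```

```text
18.85 [ 515.1 -123.7   54.2] yaw 40.1 F [ 3.6 -0.3 -2.6] M [-0.136 -0.494  0.037] op 13.3 49.99885976314545 j6 0.51 tz [ 0.001 -0.    -1.   ]
pip 98 [327.9 154.3] [ 581.5 -102.1   45. ] r 34.2 ang -87.5
ring ctr [580.31 -68.77] F tool [2.6 2.6 2.6]
```

Emit:
{"name": "play_rows", "arguments": {"deltas": [{"hand":0,"tx":0.0001,"ty":-0.00445,"tz":0,"roll":3},{"hand":0,"tx":0.0001,"ty":-0.00445,"tz":0,"roll":3},{"hand":0,"tx":0.0001,"ty":-0.00445,"tz":0,"roll":3},{"hand":0,"tx":0.0001,"ty":-0.00445,"tz":0,"roll":3},{"hand":0,"tx":0.0001,"ty":-0.00445,"tz":0,"roll":3}]}}

```text
t: 19.4
tool_pos: [503.4, -105.5, 54.2]
eef_rot: [0.976, 0.218, 0.001, 0.001]
wrist_force: [3.4, -2.5, -3.1]
opening: 13.8
finger_force: 50.0
```

```bash
python3 p.py
```

```text
19.4 [ 503.4 -105.5   54.2] yaw 25.15 F [ 3.4 -2.5 -3.1] M [-0.461 -0.593  0.209] op 13.8 50.01272678375244 j6 0.798 tz [ 0.002 -0.001 -1.   ]
pip 97 [328.5 153. ] [ 573.6 -101.8   45. ] r 34.4 ang -100.7
ring ctr [580.58 -69.27] F tool [2.  3.7 3.1]
```

Emit:
{"name": "play_rows", "arguments": {"deltas": [{"hand":0,"tx":0.0001,"ty":-0.00445,"tz":0,"roll":3},{"hand":0,"tx":0.0001,"ty":-0.00445,"tz":0,"roll":3},{"hand":0,"tx":0.0001,"ty":-0.00445,"tz":0,"roll":3},{"hand":0,"tx":0.0001,"ty":-0.00445,"tz":0,"roll":3},{"hand":0,"tx":0.0001,"ty":-0.00445,"tz":0,"roll":3}]}}

```text
t: 19.95
tool_pos: [496.6, -84.5, 54.2]
eef_rot: [0.996, 0.089, 0.001, 0.001]
wrist_force: [4.1, -4.0, -3.5]
opening: 13.7
finger_force: 50.0
```

```bash
python3 p.py
```

```text
19.95 [496.6 -84.5  54.2] yaw 10.2 F [ 4.1 -4.  -3.5] M [-0.778 -0.541  0.139] op 13.7 50.005096793174744 j6 1.094 tz [ 0.002 -0.001 -1.   ]
pip 102 [328.8 153.1] [565.  -99.2  45. ] r 34.6 ang -115.6
ring ctr [580.54 -69.42] F tool [3.3 4.6 3.6]
```

Emit:
{"name": "play_rows", "arguments": {"deltas": [{"hand":0,"tx":0.0002,"ty":-0.00445,"tz":0,"roll":3},{"hand":0,"tx":0.0002,"ty":-0.00445,"tz":0,"roll":3},{"hand":0,"tx":0.0001,"ty":-0.00445,"tz":0,"roll":3},{"hand":0,"tx":0.0001,"ty":-0.00445,"tz":0,"roll":3},{"hand":0,"tx":0.0001,"ty":-0.00445,"tz":0,"roll":3}]}}

```text
t: 20.5
tool_pos: [495.5, -62.4, 54.2]
eef_rot: [0.999, -0.042, 0.001, 0.0]
wrist_force: [3.4, -5.8, -2.9]
opening: 13.8
finger_force: 50.0
```

Emit:
{"name": "play_rows", "arguments": {"deltas": [{"hand":0,"tx":0.0001,"ty":-0.00445,"tz":0,"roll":3},{"hand":0,"tx":0.0001,"ty":-0.00445,"tz":0,"roll":3},{"hand":0,"tx":0.0001,"ty":-0.00445,"tz":0,"roll":3},{"hand":0,"tx":0.0001,"ty":-0.00445,"tz":0,"roll":3},{"hand":0,"tx":0.0001,"ty":-0.00445,"tz":0,"roll":3}]}}

```text
t: 21.0
tool_pos: [500.2, -40.8, 54.1]
eef_rot: [0.985, -0.172, 0.001, 0.0]
wrist_force: [2.6, -7.4, -3.3]
opening: 13.7
finger_force: 50.0
```

```bash
python3 p.py
```

```text
21.0 [500.2 -40.8  54.1] yaw -19.77 F [ 2.6 -7.4 -3.3] M [-1.204 -0.414  0.043] op 13.7 49.998639822006226 j6 1.704 tz [ 0.002 -0.001 -1.   ]
pip 92 [329.6 153.3] [551.2 -88.   45. ] r 35.0 ang -145.2
ring ctr [580.46 -69.67] F tool [5.  6.  3.3]
```

Emit:
{"name": "play_rows", "arguments": {"deltas": [{"hand":0,"tx":0.0002,"ty":-0.00445,"tz":0,"roll":3},{"hand":0,"tx":0.0002,"ty":-0.00445,"tz":0,"roll":3},{"hand":0,"tx":0.0002,"ty":-0.00445,"tz":0,"roll":3},{"hand":0,"tx":0.0001,"ty":-0.00445,"tz":0,"roll":3},{"hand":0,"tx":0.0001,"ty":-0.00445,"tz":0,"roll":3}]}}

```text
t: 21.55
tool_pos: [510.3, -21.2, 54.1]
eef_rot: [0.954, -0.299, 0.001, 0.0]
wrist_force: [1.8, -8.2, -2.4]
opening: 13.7
finger_force: 50.0
```

Emit:
{"name": "play_rows", "arguments": {"deltas": [{"hand":0,"tx":0.0001,"ty":-0.00445,"tz":0,"roll":3},{"hand":0,"tx":0.0001,"ty":-0.00445,"tz":0,"roll":3}]}}

```text
t: 21.75
tool_pos: [515.6, -14.2, 54.1]
eef_rot: [0.937, -0.348, 0.001, 0.0]
wrist_force: [2.2, -9.0, -2.5]
opening: 13.8
finger_force: 50.0
```

```bash
cat >> p.py <<'E'
m=cv2.inRange(h,(23,150,120),(35,255,255)); k,l,S,C=cv2.connectedComponentsWithStats(m)
for i in range(1,k):
    w=world(c,s,*C[i],36);d=w[:2]-[579.6,-68.3]
    if S[i,4]>4 and 36<np.hypot(*d)<48: print("yellow",S[i,4],C[i].round(1),w.round(1),"r",np.hypot(*d).round(1),"ang",np.degrees(np.arctan2(d[1],d[0])).round(1))
cv2.imwrite("pics/last.png",cv2.resize(c["image"][20:230,170:450],None,fx=2.8,fy=2.8))
E
python3 p.py
```

```text
21.75 [515.6 -14.2  54.1] yaw -40.77 F [ 2.2 -9.  -2.5] M [-1.569 -0.208  0.08 ] op 13.8 49.9989116191864 j6 2.129 tz [ 0.001 -0.001 -1.   ]
pip 84 [329.4 153. ] [546.1 -76.6  45. ] r 34.9 ang -165.8
ring ctr [580.24 -69.91] F tool [7.6 5.4 2.5]
yellow 22 [329.9 164.6] [538.9 -73.2  36. ] r 40.9 ang -173.2
```

Emit:
{"name": "play_rows", "arguments": {"deltas": [{"hand":0,"tx":0.0003,"ty":-0.003,"tz":0,"roll":2},{"hand":0,"tx":0.0003,"ty":-0.003,"tz":0,"roll":2},{"hand":0,"tx":0.0002,"ty":-0.003,"tz":0,"roll":2},{"hand":0,"tx":0,"ty":-0.0012,"tz":0,"roll":0.8},{"hand":0,"tx":0,"ty":0,"tz":0,"roll":0}]}}

```text
t: 22.3
tool_pos: [522.6, -7.2, 54.0]
eef_rot: [0.915, -0.403, -0.0, 0.0]
wrist_force: [-1.0, -6.2, -0.0]
opening: 13.8
finger_force: 50.0
```

```bash
python3 p.py
```

```text
22.3 [522.6  -7.2  54. ] yaw -47.47 F [-1.  -6.2 -0. ] M [-1.073  0.094 -0.022] op 13.8 49.999988079071045 j6 2.261 tz [-0.001 -0.001 -1.   ]
pip 87 [329.5 153.4] [545.3 -72.5  45. ] r 35.0 ang -172.5
ring ctr [580.27 -70.02] F tool [3.9 4.9 0. ]
yellow 19 [335.7 158.7] [538.6 -73.2  36. ] r 41.3 ang -173.2
```

Emit:
{"name": "play_rows", "arguments": {"deltas": [{"hand":0,"tx":0.0002,"ty":0.0022,"tz":0,"roll":-1.5},{"hand":0,"tx":5e-05,"ty":0.0022,"tz":0,"roll":-1.5},{"hand":0,"tx":5e-05,"ty":0.0022,"tz":0,"roll":-1.5},{"hand":0,"tx":5e-05,"ty":0.0022,"tz":0,"roll":-1.5},{"hand":0,"tx":0,"ty":0,"tz":0,"roll":0}]}}

```text
t: 22.85
tool_pos: [516.4, -13.0, 53.9]
eef_rot: [0.935, -0.354, -0.0, 0.0]
wrist_force: [0.6, -0.7, -2.0]
opening: 13.9
finger_force: 50.0
```

```bash
python3 p.py; python3 fit.py
```

```text
22.85 [516.4 -13.   53.9] yaw -41.46 F [ 0.6 -0.7 -2. ] M [ 0.033  0.109 -0.045] op 13.9 49.99971091747284 j6 2.141 tz [-0.  0. -1.]
pip 91 [325.9 157.9] [545.4 -72.6  45. ] r 34.9 ang -172.4
ring ctr [580.36 -69.53] F tool [0.9 0.1 2. ]
yellow 15 [331.5 164.2] [538.6 -73.1  36. ] r 41.3 ang -173.3
outer (array([578.73911807, -67.33947087]), 2426.1805671913316)
hole (array([579.08031395, -67.83935877]), 1421.4880442691501)
nut70 (array([579.40790753, -68.02513527]), 1108.5888468902558)
cap [579.33985815 -68.23739812]
needed [ 0.46  0.13 -0.  ]
needed [ 0.37 -0.08 -0.  ]
```

Emit:
{"name": "play_rows", "arguments": {"deltas": [{"hand":0,"tx":0.0003,"ty":0,"tz":-0.001,"roll":0},{"hand":0,"tx":0,"ty":0,"tz":-0.002,"roll":0},{"hand":0,"tx":0,"ty":0,"tz":-0.002,"roll":0},{"hand":0,"tx":0,"ty":0,"tz":-0.002,"roll":0},{"hand":0,"tx":0,"ty":0,"tz":-0.002,"roll":0}]}}

```text
t: 23.45
tool_pos: [517.0, -13.2, 63.1]
eef_rot: [0.935, -0.355, 0.0, 0.0]
wrist_force: [-0.6, -0.7, -1.7]
opening: 13.7
finger_force: 50.0
```

```bash
python3 p.py
```

```text
23.45 [517.  -13.2  63.1] yaw -41.54 F [-0.6 -0.7 -1.7] M [ 0.079  0.093 -0.026] op 13.7 49.99986290931702 j6 2.143 tz [ 0. -0. -1.]
pip 76 [323.9 156.9] [545.3 -72.6  45. ] r 35.0 ang -172.4
ring ctr [580.83 -69.74] F tool [0.  0.9 1.7]
yellow 12 [329.7 162.9] [538.4 -73.3  36. ] r 41.5 ang -173.1
```

Emit:
{"name": "play_rows", "arguments": {"deltas": [{"hand":0,"tx":0,"ty":0,"tz":-0.003,"roll":0},{"hand":0,"tx":0,"ty":0,"tz":-0.003,"roll":0},{"hand":0,"tx":0,"ty":0,"tz":-0.004,"roll":0},{"hand":0,"tx":0,"ty":0,"tz":-0.004,"roll":0},{"hand":0,"tx":0,"ty":0,"tz":-0.004,"roll":0}]}}

```text
t: 24.0
tool_pos: [517.1, -13.2, 81.3]
eef_rot: [0.935, -0.355, 0.0, -0.0]
wrist_force: [-0.3, 0.3, -2.0]
opening: 13.8
finger_force: 50.0
```

Emit:
{"name": "play_rows", "arguments": {"deltas": [{"hand":0,"tx":0,"ty":0,"tz":-0.01,"roll":0},{"hand":0,"tx":0,"ty":0,"tz":-0.018,"roll":0},{"hand":0,"tx":0,"ty":0,"tz":-0.018,"roll":0},{"hand":0,"tx":0,"ty":0,"tz":-0.018,"roll":0},{"hand":0,"tx":0,"ty":0,"tz":-0.005,"roll":0}]}}

```text
t: 24.5
tool_pos: [517.6, -13.3, 152.1]
eef_rot: [0.935, -0.355, 0.002, -0.0]
wrist_force: [-0.0, 0.2, -1.8]
opening: 13.6
finger_force: 50.0
```

```bash
python3 p.py
```

```text
24.5 [517.6 -13.3 152.1] yaw -41.54 F [-0.   0.2 -1.8] M [ 0.099 -0.005 -0.027] op 13.6 49.999489188194275 j6 2.143 tz [ 0.003 -0.001 -1.   ]
ring ctr [581.49 -69.83] F tool [-0.1 -0.2  1.8]
```

Emit:
{"name": "play_rows", "arguments": {"deltas": [{"hand":0,"tx":-0.02,"ty":-0.0236,"tz":0,"roll":0},{"hand":0,"tx":-0.0254,"ty":-0.0296,"tz":0,"roll":0},{"hand":0,"tx":-0.0254,"ty":-0.0296,"tz":0,"roll":0},{"hand":0,"tx":-0.0254,"ty":-0.0296,"tz":0,"roll":0},{"hand":0,"tx":-0.0254,"ty":-0.0296,"tz":0,"roll":0}]}}

```text
t: 25.05
tool_pos: [519.7, 175.2, 149.2]
eef_rot: [0.935, -0.355, -0.0, 0.0]
wrist_force: [1.4, -0.5, -1.6]
opening: 13.7
finger_force: 50.0
```

Emit:
{"name": "play_rows", "arguments": {"deltas": [{"hand":0,"tx":-0.0054,"ty":-0.006,"tz":0,"roll":-5},{"hand":0,"tx":0,"ty":0,"tz":0,"roll":-7},{"hand":0,"tx":0,"ty":0,"tz":0,"roll":-7},{"hand":0,"tx":0,"ty":0,"tz":0,"roll":-7},{"hand":0,"tx":0,"ty":0,"tz":0,"roll":-7}]}}

```text
t: 25.55
tool_pos: [519.7, 181.8, 149.1]
eef_rot: [0.997, -0.072, -0.001, 0.0]
wrist_force: [0.4, 0.2, -2.2]
opening: 13.7
finger_force: 50.0
```

Emit:
{"name": "play_rows", "arguments": {"deltas": [{"hand":0,"tx":0,"ty":0,"tz":0.02,"roll":-7},{"hand":0,"tx":0,"ty":0,"tz":0.02,"roll":-7},{"hand":0,"tx":0,"ty":0,"tz":0.02,"roll":-7},{"hand":0,"tx":0,"ty":0,"tz":0.02,"roll":-5},{"hand":0,"tx":0,"ty":0,"tz":0.01,"roll":0}]}}

```text
t: 26.05
tool_pos: [519.2, 181.6, 57.9]
eef_rot: [0.988, 0.152, -0.001, 0.0]
wrist_force: [0.3, -0.7, -1.9]
opening: 13.5
finger_force: 50.0
```

```bash
python3 p.py
```

```text
26.05 [519.2 181.6  57.9] yaw 17.53 F [ 0.3 -0.7 -1.9] M [-0.03   0.11  -0.019] op 13.5 49.99836444854736 j6 1.481 tz [-0.003 -0.001 -1.   ]
ring ctr [600.5  207.26] F tool [0.1 0.7 1.9]
```

Now I'll lower it from about 58 to 9.5 mm, gently at the end.

Emit:
{"name": "play_rows", "arguments": {"deltas": [{"hand":0,"tx":0,"ty":0,"tz":0.015,"roll":0},{"hand":0,"tx":0,"ty":0,"tz":0.015,"roll":0},{"hand":0,"tx":0,"ty":0,"tz":0.009,"roll":0},{"hand":0,"tx":0,"ty":0,"tz":0.004,"roll":0},{"hand":0,"tx":0,"ty":0,"tz":0.002,"roll":0}]}}

```text
t: 26.6
tool_pos: [520.2, 181.8, 15.0]
eef_rot: [0.988, 0.151, 0.0, 0.0]
wrist_force: [0.6, -0.1, -2.2]
opening: 13.1
finger_force: 50.0
```

Emit:
{"name": "play_rows", "arguments": {"deltas": [{"hand":0,"tx":0,"ty":0,"tz":0,"roll":0},{"hand":0,"tx":0,"ty":0,"tz":0,"roll":0}]}}

```text
t: 26.8
tool_pos: [520.3, 181.8, 15.4]
eef_rot: [0.988, 0.152, 0.0, 0.0]
wrist_force: [-0.3, 0.6, -2.3]
opening: 13.7
finger_force: 50.0
```

```bash
python3 p.py
```

```text
26.8 [520.3 181.8  15.4] yaw 17.45 F [-0.3  0.6 -2.3] M [-0.004  0.018 -0.02 ] op 13.7 49.99950349330902 j6 1.483 tz [ 0.001  0.    -1.   ]
ring ctr [601.68 207.41] F tool [-0.1 -0.7  2.3]
```

Emit:
{"name": "play_rows", "arguments": {"deltas": [{"hand":0,"tx":0,"ty":0,"tz":0.002,"roll":0},{"hand":0,"tx":0,"ty":0,"tz":0.002,"roll":0},{"hand":0,"tx":0,"ty":0,"tz":0.001,"roll":0},{"hand":0,"tx":0,"ty":0,"tz":0.0007,"roll":0},{"hand":0,"tx":0,"ty":0,"tz":0,"roll":0}]}}

```text
t: 27.35
tool_pos: [520.0, 181.8, 9.5]
eef_rot: [0.988, 0.152, 0.0, 0.0]
wrist_force: [-1.5, -0.3, 2.8]
opening: 13.7
finger_force: 50.0
```

```bash
python3 p.py
```

```text
27.35 [520.  181.8   9.5] yaw 17.46 F [-1.5 -0.3  2.8] M [-0.108  0.249 -0.012] op 13.7 50.00096619129181 j6 1.483 tz [ 0. -0. -1.]
ring ctr [601.4  207.35] F tool [-1.5 -0.1 -2.8]
```

On the bench (+2.8 N). Next I'll open, rise, and back off toward a spot with a view of the manifold.

Emit:
{"name": "play_rows", "arguments": {"deltas": [{"hand":0.4,"tx":0,"ty":0,"tz":0,"roll":0},{"hand":0.4,"tx":0,"ty":0,"tz":0,"roll":0},{"hand":0.4,"tx":0,"ty":0,"tz":0,"roll":0},{"hand":0.4,"tx":0,"ty":0,"tz":0,"roll":0},{"hand":0.4,"tx":0,"ty":0,"tz":-0.02,"roll":0}]}}

```text
t: 27.9
tool_pos: [519.1, 181.5, 27.7]
eef_rot: [0.988, 0.152, -0.002, 0.0]
wrist_force: [0.2, 0.3, 0.6]
opening: 37.6
finger_force: 0.0
```

Emit:
{"name": "play_rows", "arguments": {"deltas": [{"hand":0.4,"tx":0,"ty":0,"tz":-0.04,"roll":0},{"hand":0.4,"tx":0,"ty":0,"tz":-0.045,"roll":0},{"hand":0.4,"tx":-0.01,"ty":0.04,"tz":-0.045,"roll":0},{"hand":0.4,"tx":-0.01,"ty":0.04,"tz":-0.045,"roll":0},{"hand":0.4,"tx":-0.02,"ty":0.04,"tz":0,"roll":0}]}}

```text
t: 28.4
tool_pos: [519.2, 69.7, 192.3]
eef_rot: [0.988, 0.153, 0.004, 0.001]
wrist_force: [1.2, -0.1, -1.1]
opening: 37.8
finger_force: 0.0
```

Emit:
{"name": "play_rows", "arguments": {"deltas": [{"hand":0.4,"tx":-0.01,"ty":0.03,"tz":0,"roll":0},{"hand":0.4,"tx":0,"ty":0,"tz":0,"roll":0},{"hand":0.4,"tx":0,"ty":0,"tz":0,"roll":0}]}}

```text
t: 28.7
tool_pos: [516.5, 38.2, 188.0]
eef_rot: [0.989, 0.151, 0.0, -0.0]
wrist_force: [0.3, 0.4, -0.0]
opening: 38.1
finger_force: 0.0
```

```bash
python3 p.py
python3 - <<'E'
from h import *
c=camera("wrist");cv2.imwrite("pics/fin.png",c["image"])
E
```

```text
28.7 [516.5  38.2 188. ] yaw 17.36 F [ 0.3  0.4 -0. ] M [ 0.016  0.004 -0.012] op 38.1 0.0 j6 1.214 tz [ 0.  0. -1.]
pip 26 [389.  207.3] [546.1 -72.6  45. ] r 34.2 ang -172.3
ring ctr [597.92  63.64] F tool [ 0.4 -0.3  0. ]
yellow 5 [384.4 210.8] [539.5 -73.5  36. ] r 40.4 ang -172.6
```

View pics/fin.png

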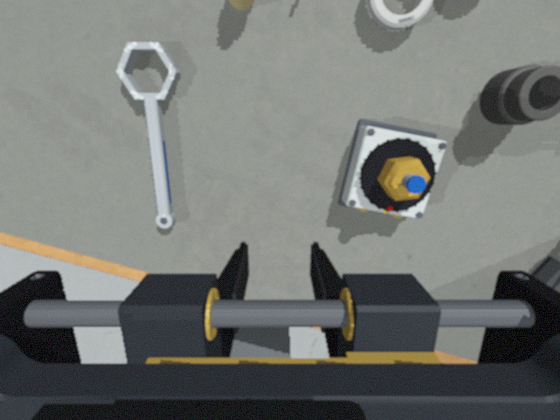

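The last view shows the wrench flat on the bench (ring (147,70), eye (164,221)), clear of the manifold. The pip at (389,207) sits beside the yellow dot at (384,211), and nothing else has moved.

```bash
python3 -c "
from h import *
print(workorder.finish_job())"
```

```text
the job is handed in; nothing more can be done
None
```

The job is handed in at 28.7 s of the 72 s: I ran the nut finger-tight, pulled it a quarter turn with the ring wrench until the red pip sat within about 1° of the yellow dot, and laid the wrench back on the bench clear of the manifold, gauges untouched.

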